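# Uncap the safety-capped bottle from the spill tray

## Task

Draw the spill tray fully out from under the shelf by its handle. Then press down the push-and-turn safety cap of the square white bottle standing in it, twist it counter-clockwise while pressed until it comes free, and lift it straight up, leaving bottle and tin standing in their nests and the other things on the bench where they are. Finish while still holding the cap, upright and still, a good few centimetres clear above the bottle's open mouth.

Things in the scene. Friction and masses are not known exactly. Their poses are not given: they have to be found in the camera images.
- tray_handle (a point): Middle of the tray's dark steel bar handle: a level round bar, 11 mm thick, 110 mm long, centre line 42 mm above the bench and 35 mm in front of the tray's front plate (its top edge 55 mm above the bench), with a leg 47 mm either side of the middle. The bar runs along this point's y; the tray slides out along its -x, roughly towards the robot; z is up.
- shelf_edge (a point): Middle of the front edge of the fixed shelf over the tray, on its underside, 170 mm above the bench (the shelf's top: 185 mm; cartons stand on it farther back). Same axes as tray_handle. Blue posts at both ends, 128 mm to each side, 205 mm high. Tray closed: the handle bar is 75 mm in front of it (-x), the bottle's axis 60 mm behind. Tray fully out: the bottle's axis is 70 mm in front of it.
- tray (a joint): How far the steel spill tray is drawn out, in m: 0 closed, 0.130 fully out at its stop; stiff runners (about 3 N) hold it where it is left. 168 mm wide, 144 mm deep, floor 18 mm above the bench, walls to 45 mm. At its back two square nests side by side hold the bottle and a low tin (either may be on either side), centres 135 mm beyond the bar (+x of tray_handle) and 42 mm to left or right.
- bottle: Square white plastic bottle, body 70 x 70 mm and 80 mm high, round sloping shoulder from 80 to 101 mm, then a bayonet neck; 126 mm high without the cap, 0.3 to 0.65 kg. Stands loosely (2 mm play) in its square nest, which keeps it from turning by more than about 4 degrees. Origin: centre of its underside, 18 mm above the bench; z up along its axis.
- cap: Black ribbed round push-and-turn safety cap, 52 mm across (54 over the ribs), 32 mm high, 40 g; gripped across its sides. Origin: centre of its open underside; z up, through the flat top. Locked on, its underside is 110 mm above the bottle's underside (128 mm above the bench, its top 160 mm). Pressed 7 mm down and so turned 65 degrees counter-clockwise from above, it lifts straight off.
- cap_top (a point): Centre of the cap's flat top, 32 mm above its underside. How the lock feels: a spring disc inside takes 6 N to start the cap down and 1 N more per mm, to a hard stop at 10 mm (16 N). Not pressed, it stays locked; pressed 6 to 9 mm it turns freely (less drags or jams), counter-clockwise seen from above: locked until 50 degrees from its first position, free to lift from 50 to 80, a stop at 85. One grasp is enough.
- bottle_mouth (a point): Centre of the top of the bottle's neck, 126 mm above its underside, on its axis; under the cap until that is off.
- tin: Low square tin, 70 x 70 mm, 62 mm high, with a round lid, 0.35 kg, standing in the tray's other nest. Bystander that rides with the tray. Origin: centre of its underside.
- tape: Roll of tape lying flat, 90 mm across, 24 mm high, beside the tray. Bystander. Origin: centre of its underside.
- bearing: Ball bearing lying flat, 52 mm across, 15 mm high. Bystander. Origin: centre of its underside.
- nipple: Brass pipe nipple with a hexagon in the middle, 50 mm long, lying. Bystander. Origin: under its middle, on the bench.
- spanner: Steel spanner lying flat. Bystander. Origin: under its middle, on the bench.
- spray: Upright spray can, 53 mm across, 158 mm high, beside the shelving. Bystander. Origin: centre of its underside.
- carton: Small closed cardboard carton, 90 x 65 x 45 mm high. Bystander. Origin: centre of its underside.
- jar: Round white plastic jar with a plain black lid, 64 mm across, 85 mm high, on the bench beside the shelving: not the bottle to open. Bystander. Origin: centre of its underside.

How it is judged:
By the outcome, as a careful person would: the job done as asked, in the order asked, and still so for the second after the job is handed in, while the arm keeps its last pose, push and grip.
It also fails if it takes over 54 s, if anything falls off the work surface, if the arm or the gripper's body presses on something with over 40 N, if the wrist force passes 120 N, or if a joint passes its speed limit or range.

## Robot

A 6-joint arm with a two-finger parallel gripper is mounted at the origin on the work surface. World frame = base frame: x ahead of the robot, y to its left, z up, the work surface at z = 0. Lengths are in m, angles in rad, forces in N, time in s.
With the tool pointing down it reaches from about 0.25 to 0.725 m from the base axis. Payload 4 kg.
Tool frame: the origin (TCP) lies between the finger pads; the fingertips stand 14 mm ahead of it and the grasp point (between the pads) lies 5 mm behind it; z points along the fingers, y is the line along which they close (so a half turn about z gives the same grasp; the last joint's range is limited). The gripper opens to 85 mm and grips with 20 to 120 N. Pads are 22 mm wide; open, the fingers measure 114 mm over their backs; the gripper's body (76 mm by 85 mm) begins 54 mm behind the grasp point. The pads swing forward as they close: fully open they stand 13 mm farther back than shut.
Start: joints at [-1.163, 0.241, 0.005, 1.335, 0, 1.571], TCP at [0.198, -0.459, 0.245] pointing down, gripper open.
Joint ranges: [-2.72, 2.72], [-1.05, 1.87], [-1.09, 1.28], [-1.99, 2.15], [-1.42, 1.44], [-3.14, 3.14]. Speed limits (rad/s): [2.79, 2.79, 3.14, 3.14, 3.14, 3.14].

## Interface

Orientations are given as a rotation vector (axis times angle).
In Python, from workcell import bot gives the robot as it stands. Calls block until the motion is done:
- bot.reach(position, orientation): joint-space move of the TCP to a pose.
- bot.line_to(position, rotation=None, velocity=0.15, max_force=None): straight line of the TCP; rotation=None keeps the orientation; velocity is the mean speed in m/s. With max_force (N) it stops when the force on the tool has changed by that much, and returns True; else False.
- bot.move_joints(angles): joint-space move.
- bot.command_gripper(opening, squeeze=None): opening from 0.0 (shut) to 1.0 (fully open); squeeze is the grip in N (None keeps the last); returns when the fingers have stopped.
- bot.wait(seconds).
- bot.inverse_kinematics(position, orientation): joint angles nearest the present ones, or None.
- bot.get_state(): the state.
- bot.snapshot(name): name is "scene" or "side" or "wrist"; returns the picture (384x512x3 uint8, red, green, blue); there is no depth.
- bot.camera_model(name): a dict with "vertical_fov" (degrees; the focal length in pixels is half the picture's height over the tangent of half this angle, whatever the lens; pixels are square), "cx", "cy" (the principal point, pixels), "extrinsics" (4x4, takes a point from camera to world coordinates). Camera axes: x right, y up, looking along -z (the intrinsics and any distortion apply to the point x, -y, -z); pixel columns grow to the right and rows downward; lengths in m; the calibration is good to about 2 mm. A picture is of the moment at which its call begins: read the wrist's pose just before it. camera_model takes no time and is no camera call; for the wrist camera it gives the pose at the moment of the call.
A pose or a line that the arm cannot do raises bot.PlanningError and nothing moves.
- bot.sign_off(): hands the job in; it is judged then, once.
The state is a dict: "time": time; "joint_pos": joint angles; "qvel": joint speeds; "joint_torque": joint torques, N m; "tool_pos": TCP position; "ee_rot": TCP orientation; "contact_force": force on the tool from outside, world axes, zero at the start; "wrist_torque": the same for the moment, N m; "finger_gap": opening from 0.0 (shut) to 1.0 (fully open); "grip_force": force on a finger pad.
Only numpy, scipy, OpenCV 4.12 (cv2) and the standard library are available. Lean on these libraries where they do the work, as an engineer would, in place of code of your own. Each camera call takes 0.05 s, during which the arm holds its last target. There are 200 camera calls.

## Working session

There is one attempt and no reset: what is moved stays moved. The work goes in short steps, each a Python script; the robot and the scene stay as the last script left them, time stands still between calls to the robot, and variables do not carry over. Pictures are saved under pics/ and viewed, at most 10 in all, crops included, and the job is handed in when it is done.

```bash
mkdir -p pics; ls
python3 - <<'E'
from workcell import bot
import cv2
for n in("scene","side"):
    im=bot.snapshot(n);cv2.imwrite(f"pics/{n}0.png",im[...,::-1]);m=bot.camera_model(n);print(n,{k:m[k] for k in m})
print(bot.get_state())
E
```

```text
pics
scene {'vertical_fov': 49.042071026235625, 'cx': 262.0104053350757, 'cy': 193.65130511492904, 'extrinsics': array([[ 0.99441439, -0.08302551,  0.06516741,  0.58185683],
       [ 0.10547824,  0.75955535, -0.64183332, -0.76920863],
       [ 0.00379029,  0.64512203,  0.76407015,  1.03992252],
       [ 0.        ,  0.        ,  0.        ,  1.        ]])}
side {'vertical_fov': 42.58153112263398, 'cx': 253.2657667825691, 'cy': 196.58405896937103, 'extrinsics': array([[-0.80974004,  0.40875152, -0.42100269, -0.04206022],
       [-0.58677119, -0.56959563,  0.57555225,  0.75407818],
       [-0.00454344,  0.71307995,  0.701068  ,  1.08004495],
       [ 0.        ,  0.        ,  0.        ,  1.        ]])}
{'time': 0.1, 'joint_pos': array([-1.16297146e+00,  2.41328546e-01,  3.87294852e-03,  1.33522046e+00,
       -2.41698202e-05,  1.57081121e+00]), 'qvel': array([ 0.00087618, -0.00064775,  0.003921  , -0.00012432, -0.00083034,
        0.0013652 ]), 'joint_torque': array([-2.26155630e-04, -3.73137796e+01,  2.53010166e+01,  1.08386268e-02,
       -1.33585363e-05,  1.12439199e-06]), 'tool_pos': array([ 0.19808587, -0.4584992 ,  0.24451185]), 'ee_rot': array([-3.07471132e+00, -6.35784947e-01,  6.34751232e-04]), 'contact_force': array([0.90211894, 0.40740202, 0.19185992]), 'wrist_torque': array([-0.0432011 ,  0.00476074,  0.02939455]), 'grip_force': 0.0, 'finger_gap': 0.997991082552222}
```

View pics/scene0.png

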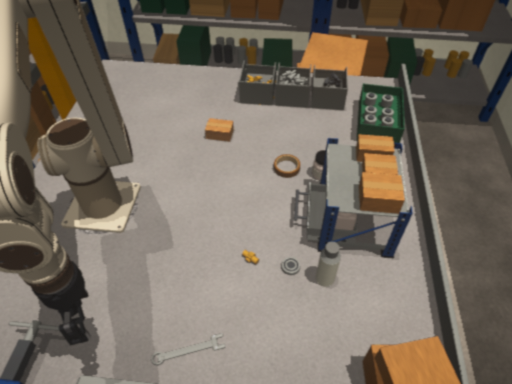

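View pics/side0.png

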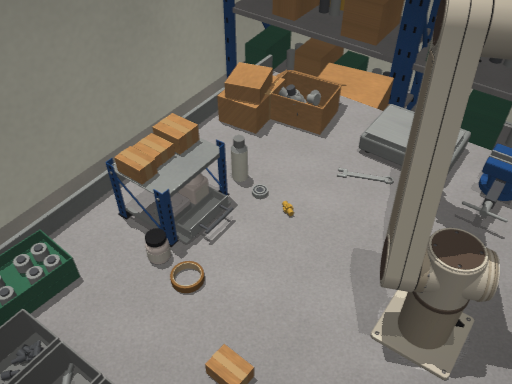

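The scene view shows the shelf at about (360,185) with the tray handle at its left, about (298,205). The side view shows the handle at about (217,228), front posts at about (165,215) and (222,170), and the bottle dimly under the shelf. I'll enlarge both.

Run:
```python
import cv2,numpy as np
a=cv2.imread("pics/scene0.png")[130:270,270:420];b=cv2.imread("pics/side0.png")[125:265,100:250]
a=cv2.resize(a,None,fx=4,fy=4,interpolation=2)
b=cv2.resize(b,None,fx=4,fy=4,interpolation=2)
cv2.imwrite("pics/c1.png",a);cv2.imwrite("pics/c2.png",b)
```

```text
(no output)
```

View pics/c1.png

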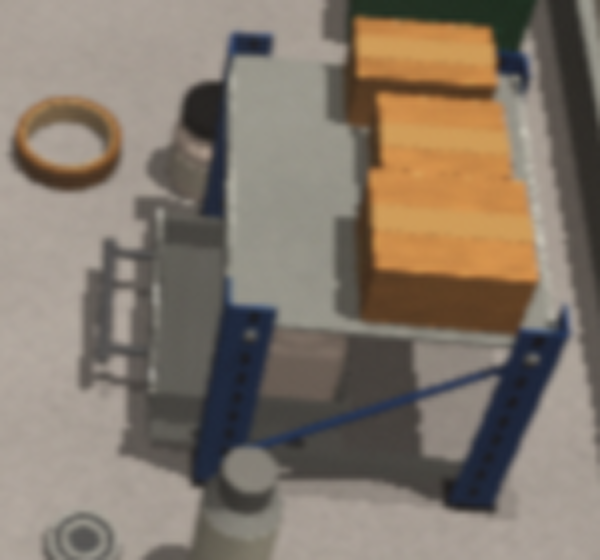

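View pics/c2.png

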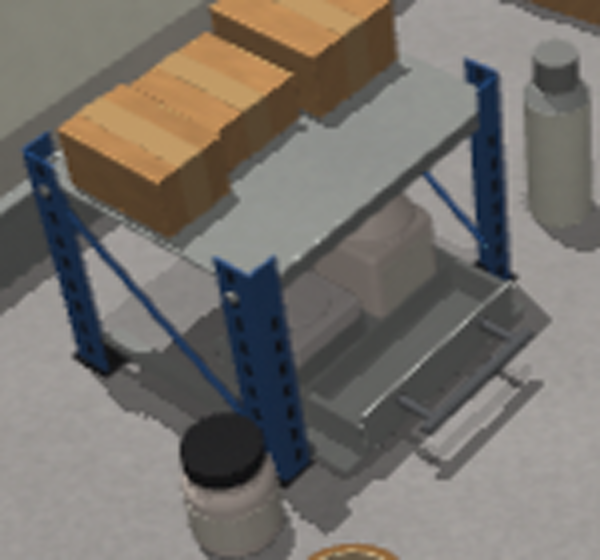

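c2 (side crop, 4x, offset 100,125): the bar runs (426,428)-(530,335), the front plate's bright top edge (362,425)-(513,285). c1 (scene crop, offset 270,130): plate edge (160,210)-(152,405). The bottle is the taller body on the right-hand nest (seen from the robot), the low tin on the left.

```bash
cat > h.py <<'E'
import numpy as np, cv2
from workcell import bot
from scipy.spatial.transform import Rotation as R
def ray(m,u,v):
    f=192/np.tan(np.radians(m["vertical_fov"])/2);E=np.asarray(m["extrinsics"])
    return E[:3,3],E[:3,:3]@np.array([(u-m["cx"])/f,-(v-m["cy"])/f,-1])
def onz(m,u,v,z):
    o,d=ray(m,u,v);return o+d*(z-o[2])/d[2]
def proj(m,p):
    f=192/np.tan(np.radians(m["vertical_fov"])/2);E=np.asarray(m["extrinsics"])
    c=E[:3,:3].T@(np.asarray(p)-E[:3,3]);return np.array([m["cx"]-f*c[0]/c[2],m["cy"]+f*c[1]/c[2]])
def down(yaw): # tool z down, tool y (closing) along horizontal direction yaw
    y=np.array([np.cos(yaw),np.sin(yaw),0]);z=np.array([0,0,-1.]);return R.from_matrix(np.c_[np.cross(y,z),y,z]).as_rotvec()
E
python3 - <<'E'
from h import *
s=bot.camera_model("side");c=bot.camera_model("scene")
S=lambda x,y,z:onz(s,100+x/4-.4,125+y/4-.4,z); C=lambda x,y,z:onz(c,270+x/4-.4,130+y/4-.4,z)
print("bar",S(426,428,.042),S(530,335,.042))
print("plate side",S(362,425,.055),S(513,285,.055)); print("plate scene",C(160,210,.055),C(152,405,.055))
print("shelf top front edge scene",C(232,60,.185),C(232,310,.185))
print("shelf top front side",S(285,265,.185),S(475,115,.185))
print("jar",S(222,440,.085),"spray",C(250,470,.158))
E
```

```text
bar [0.60657901 0.0924123  0.042     ] [ 0.60286985 -0.02202022  0.042     ]
plate side [0.63629489 0.12448033 0.055     ] [ 0.63671619 -0.0459114   0.055     ]
plate scene [0.64126063 0.1215291  0.055     ] [ 0.64172078 -0.06577386  0.055     ]
shelf top front edge scene [0.68137214 0.15836617 0.185     ] [ 0.68265631 -0.0779366   0.185     ]
shelf top front side [0.68381065 0.12803622 0.185     ] [ 0.67918979 -0.06492168  0.185     ]
jar [0.68368426 0.2076733  0.085     ] spray [ 0.69762659 -0.18191828  0.158     ]
```

Run:
```python
from h import *
st=bot.get_state();print(R.from_rotvec(st["ee_rot"]).as_matrix().round(2))
for y in (0,np.pi): print(y,bot.inverse_kinematics([.57,.036,.22],down(y)))
q=[bot.inverse_kinematics([.57,.036,.22],down(y)) for y in(0,np.pi)]
y=min((i for i in(0,1) if q[i] is not None),key=lambda i:abs(q[i][5]))*np.pi
print("use",y)
bot.reach([.57,.036,.22],down(y)); bot.command_gripper(.3)
m=bot.camera_model("wrist");im=bot.snapshot("wrist");np.save("m1.npy",m,allow_pickle=True)
cv2.imwrite("pics/w1.png",im[...,::-1]);print(m);st=bot.get_state();print(st["time"],st["tool_pos"],st["joint_pos"],st["finger_gap"])
```

```text
[[ 0.92  0.4  -0.  ]
 [ 0.4  -0.92  0.  ]
 [-0.   -0.   -1.  ]]
0 [0.06307412 0.39337802 0.15297129 1.3303896  0.         1.63387044]
3.141592653589793 [ 0.06307412  0.39337802  0.15297129  1.3303896   0.         -1.50772221]
use 3.141592653589793
{'vertical_fov': 59.81714844142749, 'cx': 257.54273213500744, 'cy': 189.9118324711071, 'extrinsics': array([[-9.99999359e-01, -6.18665363e-05,  1.13024615e-03,
         5.69894258e-01],
       [-2.67671892e-04, -9.57261448e-01, -2.89223873e-01,
        -3.73465348e-02],
       [ 1.09983435e-03, -2.89223991e-01,  9.57260818e-01,
         3.50050324e-01],
       [ 0.00000000e+00,  0.00000000e+00,  0.00000000e+00,
         1.00000000e+00]])}
3.35 [0.57000522 0.03602539 0.21998816] [ 6.31128455e-02  3.93394252e-01  1.52964569e-01  1.33036313e+00
  9.99020504e-06 -1.50770747e+00] 0.30230340781485776
```

View pics/w1.png

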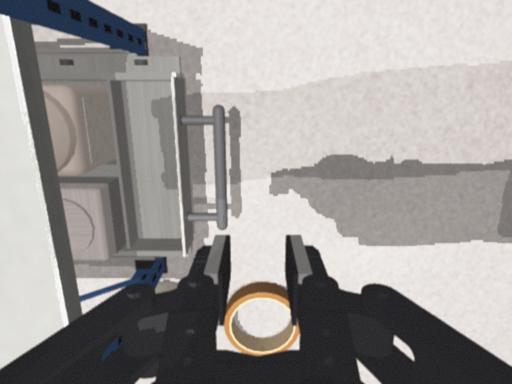

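The wrist view shows the bar from (219,107) to (222,228) and the plate edge (176,75)-(186,253). The bottle's round shoulder is upper left (the robot's right, -y) and the tin lower left.

Run:
```python
from h import *
m=np.load("m1.npy",allow_pickle=True).item()
P=lambda u,v,z:onz(m,u,v,z)
a,b=P(219,107,.042),P(222,228,.042);print(a,b,np.linalg.norm(b-a),(a+b)/2)
print(P(176,75,.055),P(186,253,.055))
print(P(185,120,.042),P(190,216,.042))
```

```text
[ 0.60411244 -0.02194138  0.042     ] [0.60500624 0.09545008 0.042     ] 0.11739485478007855 [0.60455934 0.03675435 0.042     ]
[ 0.63775973 -0.04858599  0.055     ] [0.63957601 0.11632185 0.055     ]
[ 0.63530962 -0.0104833   0.042     ] [0.63620125 0.0826265  0.042     ]
```

Run:
```python
from h import *
yaw=np.pi-.008; o=down(yaw); b=np.array([.6045,.0367,.037])
d=-np.array([np.cos(.008),-np.sin(.008),0])
bot.reach(b+[0,0,.08],o)
print("touch",bot.line_to(b,velocity=.12,max_force=8))
bot.command_gripper(0.0,40)
st=bot.get_state();print(st["time"],st["tool_pos"],st["finger_gap"],st["grip_force"],st["contact_force"])
print("stop",bot.line_to(b+d*.127,velocity=.1,max_force=20))
st=bot.get_state();print(st["tool_pos"],st["contact_force"])
print("stop",bot.line_to(b+d*.136,velocity=.02,max_force=12))
st=bot.get_state();print(st["time"],st["tool_pos"],st["finger_gap"],st["contact_force"])
bot.wait(.1)
bot.command_gripper(.35)
p=st["tool_pos"];bot.line_to(bot.get_state()["tool_pos"]+[0,0,.21],velocity=.2)
st=bot.get_state();print(st["time"],st["tool_pos"],st["contact_force"])
im=bot.snapshot("side");cv2.imwrite("pics/s2.png",cv2.resize(im[125:275,90:290,::-1],None,fx=4,fy=4,interpolation=2))
```

```text
touch False
4.9583 [0.60534665 0.0367836  0.03856311] 0.11219480777370243 39.12268280982971 [-1.18255724 -0.1616045   5.27428442]
stop False
[0.47887792 0.03701503 0.03846949] [ 0.63827781 -2.64431719  9.43483911]
stop True
6.7417 [0.47535404 0.0370006  0.03855377] 0.1117661133364982 [0.67274417 0.36305735 2.54594924]
8.375 [0.47467904 0.03689121 0.24707392] [-0.95214202  0.24822812  0.06397332]
```

View pics/s2.png

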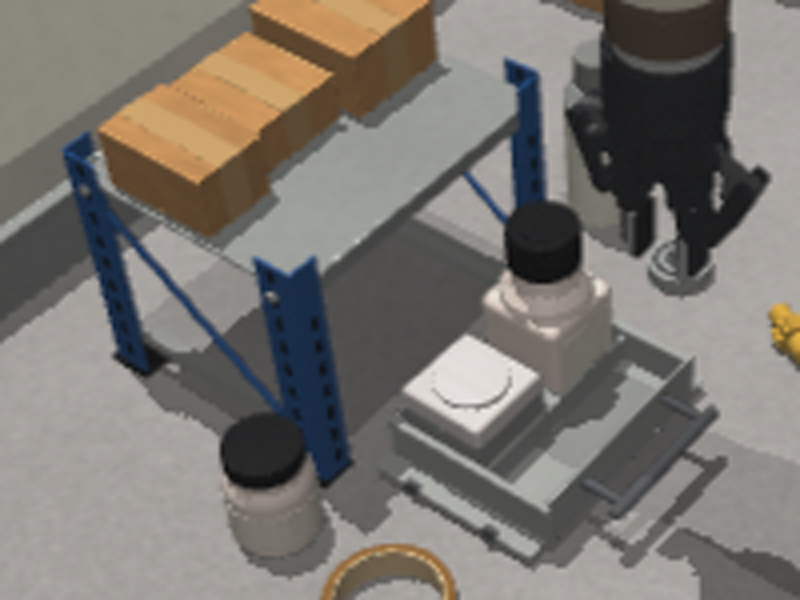

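The tray is out: the bar moved 0.130 m and the force rose at the stop. The bottle's black cap is at about (543,240) in the crop, on the -y side, and bottle and tin stand in their nests. Next comes a close look at the cap with the wrist camera.

Run:
```python
from h import *
o=down(1.0)
bot.command_gripper(1.0)
bot.reach([.60,-.006,.26],o)
m=bot.camera_model("wrist");im=bot.snapshot("wrist");np.save("m2.npy",m,allow_pickle=True)
cv2.imwrite("pics/w2.png",im[...,::-1]);st=bot.get_state();print(st["time"],st["tool_pos"],st["joint_pos"])
print(proj(m,[.610,-.006,.16]),proj(m,[.4754,.037,.042]))
s=bot.camera_model("side");print("side cap",onz(s,90+543/4-.4,125+223/4-.4,.16))
```

```text
10.8333 [ 0.59985297 -0.00590521  0.26003849] [-9.84639568e-03  4.39952215e-01  3.27207755e-01  1.45812257e+00
  4.73956276e-06  5.60464162e-01]
[264.7461461  207.30946259] [224.92400438  30.1473978 ]
side cap [ 0.61043475 -0.00806866  0.16      ]
```

View pics/w2.png

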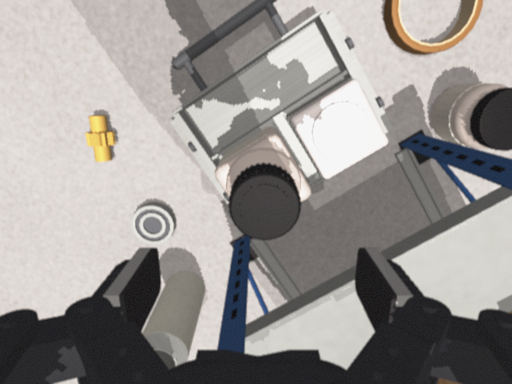

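The cap's top disc is centred at about (265,207), matching the predicted (264.7,207.3), and the bar's middle at (225,33) matches too. The cap is at (0.610,-0.006), so I'll grasp and press.

Run:
```python
from h import *
def s(t):
    st=bot.get_state();print(t,round(st["time"],2),st["tool_pos"].round(4),st["contact_force"].round(1),st["wrist_torque"].round(2),round(st["finger_gap"],3),round(st["grip_force"],1));return st
bot.reach([.610,-.0065,.21],down(1.0))
s("above");print(bot.line_to([.610,-.0065,.142],velocity=.1,max_force=8));s("at")
bot.command_gripper(0.0,70);st=s("grip")
p=st["tool_pos"].copy();z0=p[2];f0=st["contact_force"][2]
z=z0-.004
for i in range(8):
    bot.line_to([.610,-.0065,z],velocity=.03);bot.wait(.15);st=s("press")
    dz=z0-st["tool_pos"][2];F=st["contact_force"][2]-f0
    if F>12.8 or dz>.0075: break
    z-=.0015
np.save("press.npy",[z,z0,f0])
```

```text
above 11.15 [ 0.6084 -0.0064  0.2085] [0.8 0.1 0.4] [ 0.01 -0.03 -0.01] 0.996 0.0
False
at 11.98 [ 0.6107 -0.0065  0.1431] [ 0.3 -0.5  1.3] [-0.01  0.04  0.  ] 1.002 0.0
grip 12.39 [ 0.6104 -0.0066  0.1431] [-1.  -0.4  5.1] [-0.05  0.3  -0.02] 0.6 72.1
press 12.79 [ 0.6106 -0.0066  0.1409] [-1.8  0.   7.5] [-0.12  0.38  0.05] 0.595 72.6
press 13.19 [ 0.6107 -0.0066  0.1397] [-2.8 -0.1  8.7] [-0.12  0.53  0.04] 0.596 72.7
press 13.59 [ 0.6108 -0.0066  0.1385] [-2.8  0.8  9.7] [-0.07  0.56  0.03] 0.598 72.8
press 13.99 [ 0.611  -0.0066  0.1373] [-3.2 -0.1 12. ] [-0.06  0.61  0.04] 0.596 72.9
press 14.39 [ 0.6112 -0.0066  0.1362] [-3.  -0.2 12.1] [-0.07  0.66  0.04] 0.595 73.0
press 14.79 [ 0.6115 -0.0066  0.135 ] [-3.2  0.2 13.4] [-0.07  0.64  0.06] 0.595 73.2
```

Force and travel both give about 7.5 mm pressed. Now I twist counter-clockwise, watching the force.

Run:
```python
from h import *
z,z0,f0=np.load("press.npy")
for i in range(1,7):
    bot.line_to([.6092,-.0065,z],down(1.0+np.radians(11.2*i)),velocity=.03)
    st=bot.get_state();M=R.from_rotvec(st["ee_rot"]).as_matrix()
    F=st["contact_force"]
    print(i,round(st["time"],2),np.degrees(np.arctan2(M[1,1],M[0,1])-1).round(1),st["tool_pos"].round(4),F.round(1),st["wrist_torque"].round(2),round(st["finger_gap"],3))
    if abs(st["wrist_torque"][2])>1.0: print("torque");break
    if F[2]>15.3: z+=.0008
    if F[2]<12.5: z-=.0006
bot.wait(.2);st=bot.get_state();print(st["tool_pos"],st["contact_force"]);np.save("z.npy",[z])
```

```text
1 15.13 11.2 [ 0.6116 -0.0065  0.1355] [-1.6  0.3 13.9] [-0.05  0.28  0.03] 0.594
2 15.47 22.4 [ 0.6118 -0.0064  0.1355] [-0.6  0.9 13.3] [-0.01  0.19  0.09] 0.6
3 15.82 33.6 [ 0.6119 -0.0064  0.1355] [-0.1  0.8 13.3] [-0.02  0.2   0.04] 0.599
4 16.16 44.8 [ 0.612  -0.0064  0.1356] [-0.2 -0.1 13.1] [0.02 0.16 0.09] 0.594
5 16.5 56.0 [ 0.612  -0.0064  0.1356] [-0.9  0.1 13.6] [0.06 0.11 0.09] 0.592
6 16.84 67.2 [ 0.612  -0.0064  0.1356] [-0.6 -0.  13.3] [0.05 0.14 0.08] 0.596
[ 0.61202209 -0.00635937  0.13557597] [-0.86757388  0.65011614 12.66898112]
```

Run:
```python
from h import *
z,=np.load("z.npy");x,y=.6092,-.0065
bot.line_to([x,y,z+.008],velocity=.04);bot.wait(.1)
def s(t):
    st=bot.get_state();print(t,round(st["time"],2),st["tool_pos"].round(4),st["contact_force"].round(1),st["wrist_torque"].round(2),round(st["finger_gap"],3))
s("rel")
hit=bot.line_to([x,y,z+.020],velocity=.03,max_force=8);s(hit)
if not hit:
    hit=bot.line_to([x,y,z+.105],velocity=.08,max_force=8);bot.wait(.3);s(hit)
a=bot.snapshot("side");b=bot.snapshot("scene")
A=cv2.resize(a[125:275,150:250,::-1],None,fx=4,fy=4,interpolation=2);B=cv2.resize(b[120:270,280:380,::-1],None,fx=4,fy=4,interpolation=2)
cv2.imwrite("pics/f1.png",np.hstack([A,B]))
```

```text
rel 17.49 [ 0.6117 -0.0064  0.1418] [ 2.7 -0.1  6.5] [ 0.06 -0.47 -0.05] 0.593
True 17.82 [ 0.6091 -0.0065  0.1469] [-0.5 -0.5 -0.1] [-0.01  0.01 -0.  ] 0.599
```

View pics/f1.png

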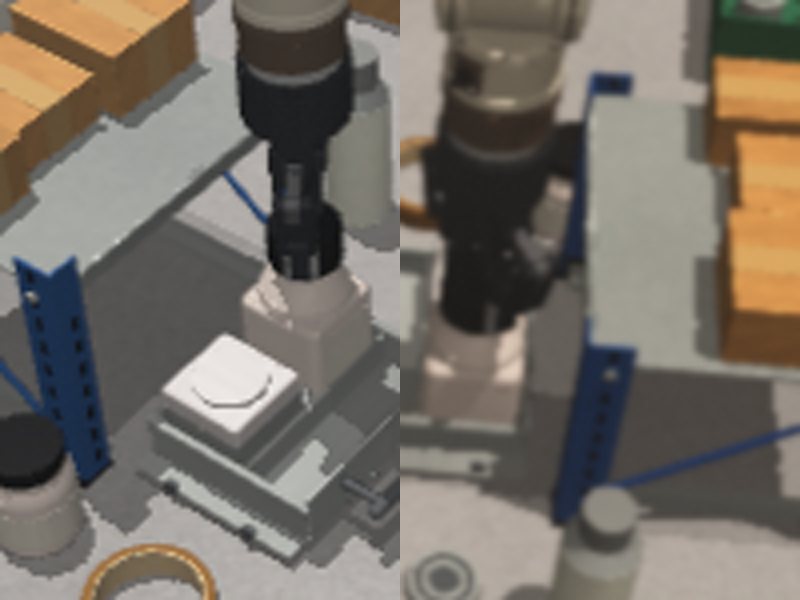

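The cap is still over the neck. The stop came only from the spring relaxing: the force is now about 0 and the tool is 4 mm above where it gripped, so the cap is loose. I'll keep lifting.

Run:
```python
from h import *
def s(t):
    st=bot.get_state();print(t,round(st["time"],2),st["tool_pos"].round(4),st["contact_force"].round(1),round(st["finger_gap"],3))
x,y,z=bot.get_state()["tool_pos"]
hit=bot.line_to([x,y,z+.02],velocity=.04,max_force=5);s(hit)
if not hit:
    hit=bot.line_to([x,y,.235],velocity=.08,max_force=5);bot.wait(.5);s(hit)
a=bot.snapshot("side");b=bot.snapshot("scene")
A=cv2.resize(a[125:275,150:250,::-1],None,fx=4,fy=4,interpolation=2);B=cv2.resize(b[120:270,280:380,::-1],None,fx=4,fy=4,interpolation=2)
cv2.imwrite("pics/f2.png",np.hstack([A,B]))
```

```text
False 18.55 [ 0.6088 -0.0064  0.1662] [-0.1 -0.2 -0.7] 0.595
False 20.06 [ 0.6089 -0.0065  0.2349] [1.  0.2 0.2] 0.593
```

View pics/f2.png

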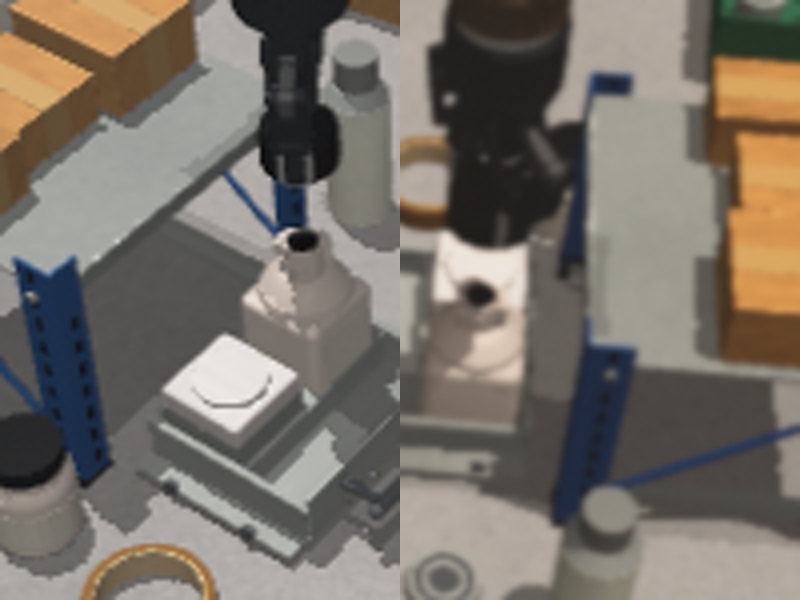

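The cap is held level, well clear of the open mouth, and bottle and tin stand in their nests. The press put a few newtons sideways, so I'll check that the tray didn't creep in.

Run:
```python
from h import *
A=cv2.imread("pics/s2.png",0).astype(np.float32)
B=cv2.resize(cv2.cvtColor(bot.snapshot("side")[125:275,90:290],cv2.COLOR_RGB2GRAY),None,fx=4,fy=4,interpolation=2).astype(np.float32)
def ph(n,y0,y1,x0,x1):
    a,b=[np.ascontiguousarray(i[y0:y1,x0:x1]) for i in(A,B)];print(n,np.array(cv2.phaseCorrelate(a,b,cv2.createHanningWindow(a.shape[::-1],5))[0])/4)
ph("tin",330,460,395,545);ph("tray corner",420,560,400,620);ph("handle",400,530,560,730);ph("static shelf",60,300,60,500)
s=bot.camera_model("side");print("px per +10mm x",proj(s,[.485,.037,.042])-proj(s,[.475,.037,.042]))
m=bot.camera_model("wrist");print("bar in wrist",proj(m,[.475,.037,.042]))
```

```text
tin [-0.02613629  0.09658912]
tray corner [ 0.10890811 -0.00308513]
handle [0.01749313 0.12011939]
static shelf [-0.00658964 -0.00768604]
px per +10mm x [-2.93601212 -1.61322735]
bar in wrist [378.72923495  75.60871121]
```

The tray moved less than 0.5 mm and is still fully out, so I'm handing in.

```bash
python3 -c "
from workcell import bot
print(bot.sign_off())"
```

```text
the job is handed in; nothing more can be done
None
```

The job is handed in at about 20 s of the 54 s allowed: the tray is fully out, and the cap is off and held upright and still about 7.5 cm above the bottle's open mouth, with bottle and tin in their nests.

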